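# Make room on the kiln shelf and load the unfired cup

### The job

Load the kiln shelf: the teapot and the cup are unfired clay, so never squeeze or push either of them with more than about 20 newtons in all (both fingers together), and never tip them. First slide the teapot along the kiln shelf, without lifting it, from the ring drawn on the shelf to the middle of the drawn square and let go of it; then pick up the cup from the wooden board and set it down gently (not dropped) upright in the middle of the freed ring. Leave everything else where it is.

Things in the scene. Friction and masses are not known exactly. Their poses are not given: they have to be found in the camera images.
- kiln_shelf: cream kiln shelf, a flat slab 260 (x) by 360 (y) by 18 mm thick, fixed on the table; origin at the centre of its underside, z up, its top is 18 mm above the table. Its two drawn places lie side by side along its y, 170 mm apart.
- ring_mark: circle 92 mm across drawn with a dark line flat on the shelf's top (no height); origin at its centre, on the shelf's top. The teapot starts standing in it. Either side of the shelf.
- square_mark: square 96 mm across drawn with a dark line flat on the shelf's top (no height); origin at its centre, on the shelf's top. Empty at the start.
- teapot: unfired grey clay teapot, one rigid piece, 0.3 kg. Round body 64 mm wide from 12 to 54 mm height, shoulder to 67, knob 18 mm wide on top to 82. Straight handle 16 mm thick along its -x to 90 mm from the axis, 52 mm high at its end; spout along +x to 57 mm; +y and -y sides bare. Origin: centre of underside. Cracks if the contact forces on it (both pads added) exceed 22 N: grip under 11 N a finger.
- ware_board: plywood board 340 (x) by 150 (y) by 15 mm thick, fixed on the table; origin at the centre of its underside. The cup and the dish stand on it, 160 mm apart along its x, in either order.
- cup: unfired grey clay tea cup, no handle, open top, 0.16 kg, 74 mm high; outside diameter 48 mm at the base, 58 at 10 mm height, 62 at the rim, wall 5, floor 7. Origin: centre of underside, z up. Cracks if the contact forces on it (both pads added) exceed 22 N: grip under 11 N a finger.
- dish: bystander: shallow unfired dish, 84 mm across and 26 mm high, on the wooden board; origin at the centre of its underside
- small_bowl: bystander: small pale bowl, 64 mm across and 38 mm high, on the kiln shelf behind the two places (larger x); origin at the centre of its underside
- prop_a: bystander: kiln prop, a pale upright cylinder 36 mm across and 60 mm high on the table beyond the shelf; origin at the centre of its underside
- prop_b: bystander: kiln prop, a pale upright cylinder 36 mm across and 45 mm high, beside the other; origin at the centre of its underside
- turning_spatula: bystander: spatula lying on the table beyond the shelf and the board
- brush: bystander: brush lying on the table at the right (-y)
Not all that is in view belongs to the job. What is shaped like the cup but red is not meant.

How it is judged:
By the outcome, as a careful person would: the job done as asked, in the order asked, and still so for the second after the job is handed in, with the robot touching nothing.
It also fails if it takes over 61 s, if anything falls off the work surface, if the arm or the gripper's body presses on something with over 40 N, if the wrist force passes 120 N, or if a joint passes its speed limit or range.

### The arm

A 7-joint arm with a two-finger parallel gripper is mounted at the origin on the work surface. World frame = base frame: x ahead of the robot, y to its left, z up, the work surface at z = 0. Lengths are in mm, angles in rad, forces in N, time in s.
With the tool pointing down it reaches from about 425 to 950 mm from the base axis. Payload 4.7 kg.
Tool frame: the origin (TCP) lies between the finger pads; the fingertips stand 25 mm ahead of it and the grasp point (between the pads) lies 6 mm ahead of it; z points along the fingers, y is the line along which they close (so a half turn about z gives the same grasp; the last joint's range is limited). The gripper opens to 87 mm and grips with 3 to 60 N. Pads are 19 mm wide; open, the fingers measure 117 mm over their backs; the gripper's body (75 mm by 190 mm) begins 51 mm behind the grasp point.
Start: joints at [-1.229, 0.469, -0.049, 1.532, 0.024, 1.141, -0.082], TCP at [244.555, 629.158, 247.573] pointing down, gripper open.
Joint ranges: [-2.59, 2.59], [-0.33, 1.99], [-1.39, 1.29], [0.1, 2.45], [-1.04, 4.18], [0.21, 1.99], [-2.66, 2.66]. Speed limits (rad/s): [2.57, 2.57, 3.14, 3.14, 3.14, 3.14, 3.14].

### API

Orientations are given as a rotation vector (axis times angle).
In Python, from station import bot gives the robot as it stands.
- The arm moves only by the shell command python3 -m inch 'ROWS'. ROWS is JSON, a list of rows, each a list of 5 numbers: the opening, from 0 (shut) to 1 (fully open), then the shift along the tool's x, y, z each as a share of 0.4 m, from -1 to 1, then the turn about the tool's z as a share of 1.5 rad, from -1 to 1. In form: [[jaw, tx, ty, tz, yaw], ...]. A call has 1 to 12 rows; each row is the pose to reach, as a shift and turn from the pose commanded when the call began, along the tool's axes at that moment; what a row does not reach only later rows make up. A row lasts 1/8 s, in which the tool goes at most 62.5 mm and 10.7 degrees, less where a joint would pass 70% of its speed; a pose out of reach is approached as far as the arm can. A call with a number of a shift or a turn outside -1 to 1 is refused whole. A call with a gripper value outside its range is refused whole. The fingers move at their own pace and stop on an object; the grip force is fixed at half the most. Time passes only in rows, so rows that repeat a pose let the fingers close. It gives the time, the measured TCP pose, the force, the opening and the grip force at its end, in the units of the state.
- bot.sense(): the state, without advancing time (a new reading comes with each control period).
- bot.read_camera(name): name is "side" or "top"; returns the picture (480x640x3 uint8, blue, green, red); there is no depth.
- bot.camera_model(name): a dict with "fx", "fy", "cx", "cy" (pixels), "R" (3x3) and "t" (3): a world point X has camera coordinates R X + t. Camera axes: x right, y down, z forward; pixel columns grow to the right and rows downward; lengths in mm; the calibration is good to about 2 mm. A picture is of the moment at which its call begins. camera_model takes no time and is no camera call.
- bot.sign_off(): hands the job in; it is judged then, once.
Trained networks look in the newest picture that a camera, given by its name, has taken for a name from the list of things; names that differ only in an ending like _2 or _b are one class to them, and where a whole thing is asked for, a point or a joint stands for the part that bears it (a point fixed in the world has none). Each returns a list of dicts, best first, with "p" (0 to 1); they miss things now and then, are a little off and sometimes report something else, mostly with a low value. They report only what shows in the picture. A call takes as long as a camera call. They do not tell look-alikes from the thing itself.
- bot.search_frame(camera, label): "position" ([column, row] in pixels, amid what is visible of it).
The state is a dict: "clock": time; "q": joint angles; "joint_vel": joint speeds; "joint_efforts": joint torques, N m; "position": TCP position; "eef_rot": TCP orientation; "force": force on the tool from outside, world axes, zero at the start; "ft_torque": the same for the moment, N m; "opening": opening from 0.0 (shut) to 1.0 (fully open); "finger_force": force on a finger pad.
Only numpy, scipy, OpenCV 4.12 (cv2) and the standard library are available. Lean on these libraries where they do the work, as an engineer would, in place of code of your own. Each camera call takes 0.05 s, during which the arm holds its last target. There are 200 camera calls.

## Working session

There is one attempt and no reset: what is moved stays moved. The work goes in short steps, Python scripts to look and compute and a shell command to move; the robot and the scene stay as the last step left them, time stands still between calls to the robot, and variables do not carry over. Pictures are saved under pics/ and viewed, at most 12 in all, crops included, and the job is handed in when it is done.

```bash
mkdir -p pics; ls; cat > h.py <<'E'
import numpy as np, cv2
from station import bot
def ray(cam,px,z):
    m=bot.camera_model(cam);R=np.array(m["R"]);t=np.array(m["t"])
    d=R.T@np.array([(px[0]-m["cx"])/m["fx"],(px[1]-m["cy"])/m["fy"],1]);c=-R.T@t
    return c+d*(z-c[2])/d[2]
def proj(cam,X):
    m=bot.camera_model(cam);p=np.array(m["R"])@np.array(X,float)+np.array(m["t"])
    return np.array([m["fx"]*p[0]/p[2]+m["cx"],m["fy"]*p[1]/p[2]+m["cy"]])
def tri(p1,p2):
    A=[];b=[]
    for cam,px in (("top",p1),("side",p2)):
        m=bot.camera_model(cam);R=np.array(m["R"]);t=np.array(m["t"])
        d=R.T@np.array([(px[0]-m["cx"])/m["fx"],(px[1]-m["cy"])/m["fy"],1]);d/=np.linalg.norm(d);c=-R.T@t
        P=np.eye(3)-np.outer(d,d);A.append(P);b.append(P@c)
    return np.linalg.solve(sum(A),sum(b))
E
python3 - <<'E'
from h import *
for c in ("top","side"):
    cv2.imwrite(f"pics/{c}0.png",bot.read_camera(c))
    for l in ["teapot","cup","ring_mark","square_mark","kiln_shelf","dish","ware_board","small_bowl"]:
        print(c,l,[(np.round(r["position"],0).tolist(),round(r["p"],2)) for r in bot.search_frame(c,l)[:3]])
    m=bot.camera_model(c);print(np.round(-np.array(m["R"]).T@np.array(m["t"])),np.round(m["R"],2).tolist(),m["fx"])
print(bot.sense())
E
```

```text
pics
top teapot [([348.0, 270.0], 0.59), ([332.0, 180.0], 0.47)]
top cup [([153.0, 325.0], 0.84), ([215.0, 299.0], 0.78), ([280.0, 279.0], 0.72)]
top ring_mark [([360.0, 274.0], 0.47)]
top square_mark []
top kiln_shelf []
top dish [([223.0, 242.0], 0.89), ([216.0, 299.0], 0.43)]
top ware_board [([216.0, 276.0], 0.98)]
top small_bowl []
[ 2.470e+02 -1.000e+00  1.648e+03] [[-0.04, -1.0, 0.01], [-0.98, 0.04, -0.21], [0.21, -0.01, -0.98]] 594.7238564739874
side teapot [([301.0, 258.0], 0.91)]
side cup [([287.0, 219.0], 0.98), ([262.0, 187.0], 0.92), ([241.0, 223.0], 0.87)]
side ring_mark [([287.0, 273.0], 0.54)]
side square_mark [([318.0, 334.0], 0.75)]
side kiln_shelf [([346.0, 306.0], 0.79)]
side dish [([317.0, 192.0], 0.92), ([382.0, 216.0], 0.28)]
side ware_board [([299.0, 202.0], 0.87)]
side small_bowl [([381.0, 273.0], 0.68), ([302.0, 257.0], 0.41)]
[  383. -1175.   749.] [[0.99, -0.16, -0.01], [-0.1, -0.51, -0.86], [0.13, 0.85, -0.52]] 608.613916298425
{'clock': 0.9, 'q': array([-1.22891961,  0.46859337, -0.0486427 ,  1.53248872,  0.02413571,
        1.14099271, -0.08228791]), 'joint_vel': array([-1.52627472e-03,  1.69219076e-03,  2.71387723e-04,  5.93802523e-04,
       -7.70623969e-05,  3.66027330e-04, -8.49005093e-04]), 'joint_efforts': array([ 4.05937044e-04, -5.07826817e+01, -8.07769806e-02, -2.36458433e+01,
       -6.13701297e-02,  3.10757384e-02,  1.21428252e-05]), 'position': array([244.53001174, 629.17534204, 247.58225611]), 'eef_rot': array([-5.78967064e-01, -3.08777288e+00, -1.67553029e-04]), 'force': array([0.01723669, 0.12564787, 0.27946034]), 'ft_torque': array([-0.02433592,  0.00300758, -0.00351976]), 'finger_force': 0.0, 'opening': 1.000489840051908}
```

View pics/top0.png

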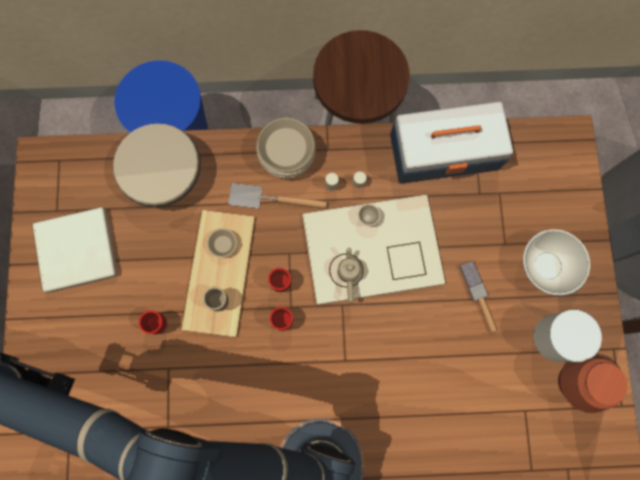

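View pics/side0.png

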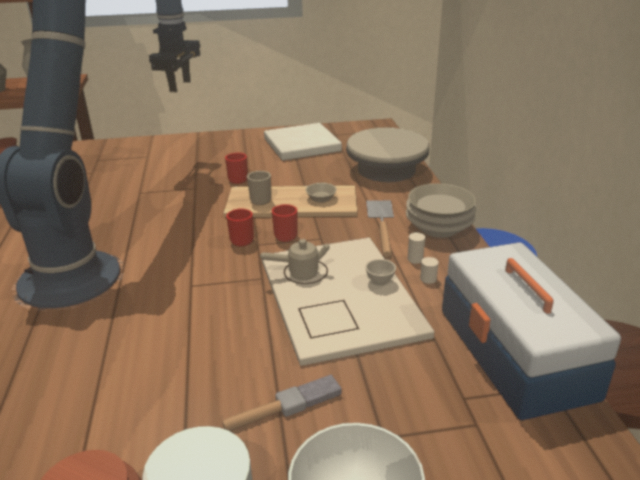

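Top: the teapot stands at about (349,268) in the ring with its handle toward the robot, the square is at (406,261), the grey cup at (216,299), the dish at (223,243). The red cups are decoys. Next I zoom in.

```bash
python3 - <<'E'
import cv2
im=cv2.imread("pics/top0.png")
cv2.imwrite("pics/c1.png",cv2.resize(im[190:310,295:450],None,fx=5,fy=5,interpolation=cv2.INTER_CUBIC))
cv2.imwrite("pics/c2.png",cv2.resize(im[200:345,175:300],None,fx=4,fy=4,interpolation=cv2.INTER_CUBIC))
E
```

```text
(no output)
```

View pics/c1.png

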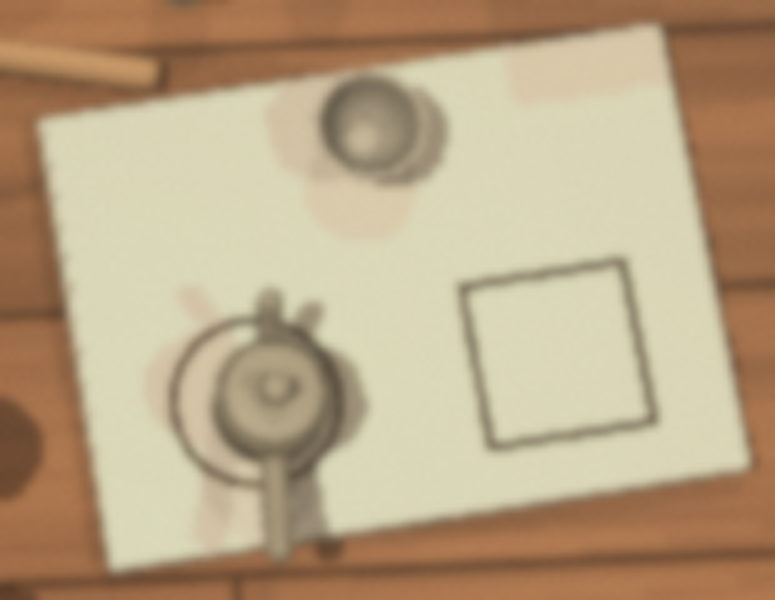

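View pics/c2.png

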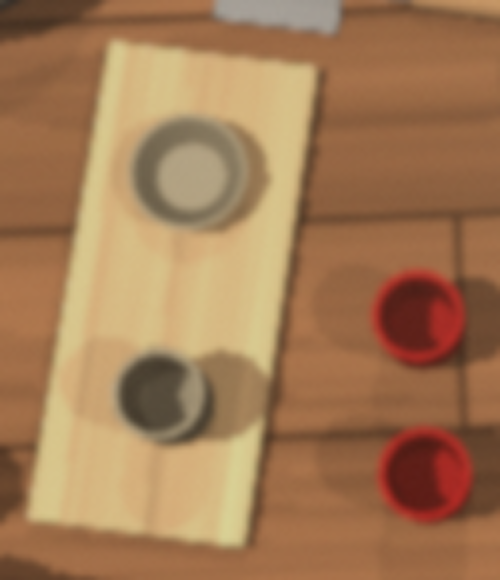

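c1: square corners (462,287),(624,260),(655,423),(491,448). The ring is centred near (258,400), the knob is at (278,386) and the handle end at (278,553). c2: the cup rim is centred near (163,396).

```bash
python3 - <<'E'
from h import *
o=lambda p,s,ox,oy:((p[0]+.5)/s-.5+ox,(p[1]+.5)/s-.5+oy)
A=lambda p,z:ray("top",o(p,5,295,190),z)
sq=np.array([A(p,18) for p in [(462,287),(624,260),(655,423),(491,448)]])
sh=np.array([A(p,18) for p in [(40,118),(660,25),(750,468),(112,572)]])
print("sq",sq.mean(0).round(1),[round(float(np.linalg.norm(sq[i]-sq[i-1])),1) for i in range(4)])
print("shelf",sh.mean(0).round(1),sh.round(0)[:,:2].tolist(),[round(float(np.linalg.norm(sh[i]-sh[i-1])),1) for i in range(4)])
v=(sh[0]+sh[3]-sh[1]-sh[2]);a=np.arctan2(v[1],v[0])-np.pi/2
v2=(sh[0]+sh[1]-sh[2]-sh[3]);a2=np.arctan2(v2[1],v2[0]);print("yaw",a,a2)
r=A((257.5,400),18);print("ring",r.round(1),"d",np.linalg.norm(r-sq.mean(0)))
k=A((278,386),100);h=A((277,553),18+44);b=A((275,398),68);s=A((270,300),18+50);print("knob",k.round(1),"body",b.round(1),"hend",h.round(1),"spout",s.round(1))
d=k-h;print("teapot yaw",np.arctan2(d[1],d[0]),np.hypot(d[0],d[1]))
c=ray("top",o((163,396),4,175,200),89);print("cup",c.round(1))
# side check
S=bot.search_frame
for n,X in (("ring",r),("knob",k),("cup",c),("sq",sq.mean(0))): print(n,proj("side",X).round(1))
for n,p in (("bowl",(372,123)),): print(n,A(p,18+38).round(0))
for p in [(418,318),(426,475)]: print("red",ray("top",o(p,4,175,200),74).round(0))
print("dish",ray("top",o((190,172),4,175,200),41).round(0))
im=cv2.imread("pics/side0.png");im=im[160:360,220:440].copy()
im=cv2.resize(im,None,fx=3,fy=3,interpolation=cv2.INTER_CUBIC)
for X in (r,k,c,sq.mean(0)):
    p=proj("side",X);cv2.circle(im,(int((p[0]-220)*3+1),int((p[1]-160)*3+1)),3,(0,0,255),-1)
cv2.imwrite("pics/s1.png",im)
from scipy.spatial.transform import Rotation as Ro
print(Ro.from_rotvec(bot.sense()["eef_rot"]).as_matrix().round(3).tolist())
E
```

```text
sq [ 528.1 -265.1   18. ] [91.9, 92.6, 93.4, 92.4]
shelf [ 567.1 -174.3   18. ] [[676.0, 18.0], [716.0, -337.0], [460.0, -367.0], [417.0, -12.0]] [260.1, 357.5, 257.7, 357.4]
yaw 0.11661232113116693 0.11541701771789413
ring [509.1 -96.5  18. ] d 169.699644794539
knob [ 502.9 -102.9  100. ] body [ 501.8 -103.    68. ] hend [ 419.  -100.1   62. ] spout [ 555.6 -103.1   68. ]
teapot yaw -0.033424542972820444 84.00351468948479
cup [434.9 254.4  89. ]
ring [305.7 270.4]
knob [301.9 239.5]
cup [257.3 174.9]
sq [327.5 317.8]
bowl [ 655. -165.   56.]
red [482.  87.  74.]
red [377.  84.  74.]
dish [595. 243.  41.]
[[-0.932, 0.362, 0.0], [0.362, 0.932, 0.0], [0.0, 0.0, -1.0]]
```

View pics/s1.png

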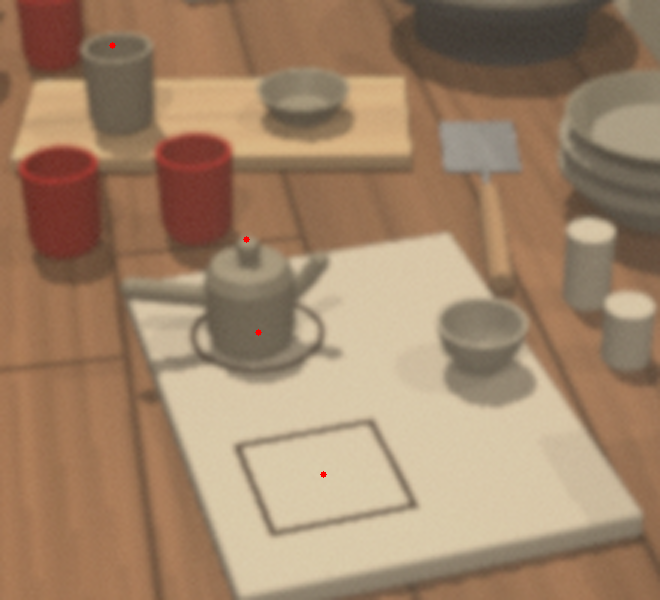

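The two cameras agree to within a few mm. I move to above the teapot in two calls.

```bash
cat >> h.py <<'E'
from scipy.spatial.transform import Rotation as Ro
def to(x,y,z,ang=None):
    s=bot.sense();M=Ro.from_rotvec(s["eef_rot"]).as_matrix()
    d=M.T@(np.array([x,y,z])-s["position"])/400
    a=np.arctan2(M[1,1],M[0,1]); dy=0 if ang is None else -(ang-a)
    print("t",s["clock"],"pos",s["position"].round(1),"ang",a.round(4),"open",round(s["opening"]*87,2),"ff",s["finger_force"],"F",s["force"].round(1))
    print("shares",d.round(4),"yaw",round(dy/1.5,4),"tilt",M[:,2].round(4))
E
python3 -m inch '[[1,-0.632,-0.736,0,-0.225],[1,-0.632,-0.736,0,-0.225],[1,-0.632,-0.736,0,-0.225],[1,-0.632,-0.736,0,-0.225],[1,-0.632,-0.736,0,-0.225],[1,-0.632,-0.736,0,-0.225],[1,-0.632,-0.736,0,-0.225],[1,-0.632,-0.736,0,-0.225],[1,-0.632,-0.736,0,-0.225]]'
python3 -c "
from h import *
to(502.5,-103,180,np.pi/2-.033)"
```

```text
clock: 2.02
position: [372.9, 265.1, 247.6]
eef_rot: [0.048, 3.141, 0.001]
force: [0.5, -0.1, -0.2]
opening: 0.997
finger_force: 0.0
t 2.025 pos [372.9 265.1 247.6] ang 1.5406 open 86.7 ff 0.0 F [ 0.5 -0.1 -0.2]
shares [-0.3517 -0.9102  0.1682] yaw 0.0018 tilt [ 0.     0.001 -1.   ]
```

```bash
python3 -m inch '[[1,-0.352,-0.91,0.168,0],[1,-0.352,-0.91,0.168,0],[1,-0.352,-0.91,0.168,0],[1,-0.352,-0.91,0.168,0],[1,-0.352,-0.91,0.168,0],[1,-0.352,-0.91,0.168,0],[1,-0.352,-0.91,0.168,0],[1,-0.352,-0.91,0.168,0],[1,-0.352,-0.91,0.168,0]]'
python3 -c "
from h import *
to(502.5,-103,62,np.pi/2-.033)"
```

```text
clock: 3.15
position: [502.4, -102.8, 180.1]
eef_rot: [-0.047, -3.141, -0.002]
force: [0.5, -0.4, 0.2]
opening: 1.001
finger_force: 0.0
t 3.15 pos [ 502.4 -102.8  180.1] ang 1.5411 open 87.05 ff 0.0 F [ 0.5 -0.4  0.2]
shares [-0.0005 -0.0008  0.2953] yaw 0.0022 tilt [-5.0e-04  1.1e-03 -1.0e+00]
```

```bash
python3 -m inch '[[1,0,0,0.12,0],[1,0,0,0.22,0],[1,0,0,0.27,0],[1,0,0,0.295,0],[1,0,0,0.295,0]]'
python3 -m inch '[[0.81,0,0,0,0],[0.81,0,0,0,0],[0.81,0,0,0,0],[0.81,0,0,0,0]]'
python3 - <<'E'
from h import *
to(502.5,-103,62)
a=cv2.resize(bot.read_camera("top")[190:310,295:450],None,fx=5,fy=4.8,interpolation=cv2.INTER_CUBIC)
b=cv2.resize(bot.read_camera("side")[190:340,240:400],None,fx=4,fy=4,interpolation=cv2.INTER_CUBIC)
cv2.imwrite("pics/s2.png",b)
E
```

```text
clock: 3.78
position: [502.2, -104.0, 62.3]
eef_rot: [-0.049, -3.141, -0.001]
force: [0.1, -0.4, 0.7]
opening: 1.003
finger_force: 0.0
clock: 4.28
position: [502.5, -104.7, 62.7]
eef_rot: [0.052, 3.14, 0.001]
force: [0.1, 1.9, 2.5]
opening: 0.817
finger_force: 1.1
t 4.275 pos [ 502.5 -104.7   62.7] ang 1.538 open 71.09 ff 1.0600115052511683 F [0.1 1.9 2.5]
shares [0.     0.0043 0.0017] yaw 0.0 tilt [ 8.e-04  8.e-04 -1.e+00]
```

View pics/s2.png

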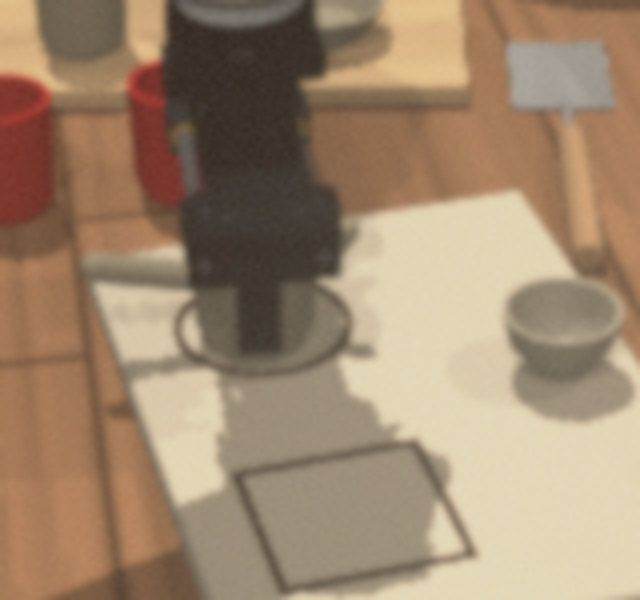

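The +y pad touched first, with about 1 N, so the teapot sits about 3 mm to +y of the tool. I recentre and close in fine steps.

```bash
python3 -m inch '[[0.81,0,0.009,0,0],[0.8,0,0.009,0,0],[0.78,0,0.009,0,0],[0.76,0,0.009,0,0],[0.76,0,0.009,0,0],[0.76,0,0.009,0,0]]'
python3 -m inch '[[0.75,0,0,0,0],[0.75,0,0,0,0],[0.75,0,0,0,0]]'
python3 -c "
from h import *
to(502.5,-103,62)"
```

```text
clock: 5.12
position: [502.2, -101.8, 62.3]
eef_rot: [-0.052, -3.141, -0.0]
force: [-0.7, 0.6, 0.7]
opening: 0.759
finger_force: 0.0
clock: 5.5
position: [502.2, -101.7, 62.3]
eef_rot: [-0.052, -3.141, -0.0]
force: [-0.2, -0.1, -0.3]
opening: 0.751
finger_force: 0.0
t 5.5 pos [ 502.2 -101.7   62.3] ang 1.5375 open 65.34 ff 0.0 F [-0.2 -0.1 -0.3]
shares [-0.0008 -0.0031  0.0007] yaw 0.0 tilt [-0.e+00  1.e-04 -1.e+00]
```

```bash
for j in 1; do python3 -m inch '[[0.742,0,0,0,0],[0.742,0,0,0,0],[0.742,0,0,0,0]]'; python3 -m inch '[[0.736,0,0,0,0],[0.736,0,0,0,0]]'; done
```

```text
clock: 5.88
position: [502.2, -101.7, 62.3]
eef_rot: [0.052, 3.141, 0.0]
force: [0.4, 0.3, -0.0]
opening: 0.745
finger_force: 0.0
clock: 6.12
position: [502.2, -101.7, 62.3]
eef_rot: [0.052, 3.141, 0.0]
force: [1.2, -0.4, 0.5]
opening: 0.734
finger_force: 2.2
```

```bash
python3 -m inch '[[0.733,0,0,0,0],[0.733,0,0,0,0]]'
```

```text
clock: 6.38
position: [502.2, -101.7, 62.3]
eef_rot: [0.052, 3.141, 0.0]
force: [0.2, 0.2, 0.3]
opening: 0.734
finger_force: 6.1
```

```bash
python3 -m inch '[[0.735,0,0,0,0],[0.735,-0.001,-0.005,0,0],[0.735,-0.003,-0.016,0,0],[0.735,-0.007,-0.035,0,0],[0.735,-0.011,-0.058,0,0],[0.735,-0.016,-0.083,0,0],[0.735,-0.021,-0.109,0,0],[0.735,-0.026,-0.135,0,0],[0.735,-0.031,-0.16,0,0],[0.735,-0.035,-0.182,0,0],[0.735,-0.038,-0.197,0,0],[0.735,-0.039,-0.203,0,0]]'
python3 -c "
from h import *
to(528.1,-265.1,62.3)"
```

```text
clock: 7.88
position: [515.1, -183.7, 62.3]
eef_rot: [-0.053, -3.141, -0.0]
force: [-1.0, 2.6, 1.6]
opening: 0.734
finger_force: 3.7
t 7.875 pos [ 515.1 -183.7   62.3] ang 1.5371 open 63.89 ff 3.7492053028108785 F [-1.   2.6  1.6]
shares [-3.940e-02 -2.022e-01 -1.000e-04] yaw 0.0 tilt [-2.e-04  2.e-04 -1.e+00]
```

Sliding well, at under 4 N. Now the second half.

```bash
python3 -m inch '[[0.735,-0.001,-0.005,0,0],[0.735,-0.003,-0.016,0,0],[0.735,-0.007,-0.035,0,0],[0.735,-0.011,-0.058,0,0],[0.735,-0.016,-0.083,0,0],[0.735,-0.021,-0.109,0,0],[0.735,-0.026,-0.135,0,0],[0.735,-0.031,-0.16,0,0],[0.735,-0.035,-0.182,0,0],[0.735,-0.038,-0.197,0,0],[0.735,-0.039,-0.202,0,0],[0.735,-0.039,-0.202,0,0]]'
python3 - <<'E'
from h import *
to(528.1,-265.1,62.3)
a=cv2.resize(bot.read_camera("side")[240:360,250:410],None,fx=5,fy=5,interpolation=cv2.INTER_CUBIC)
cv2.imwrite("pics/s3.png",a)
E
```

```text
clock: 9.38
position: [528.0, -265.0, 62.3]
eef_rot: [0.052, 3.141, -0.001]
force: [-0.2, 0.6, 1.5]
opening: 0.738
finger_force: 3.7
t 9.375 pos [ 528.  -265.    62.3] ang 1.5374 open 64.17 ff 3.6599887264310382 F [-0.2  0.6  1.5]
shares [-0.0003 -0.0001  0.0001] yaw 0.0 tilt [ 1.e-04 -5.e-04 -1.e+00]
```

View pics/s3.png

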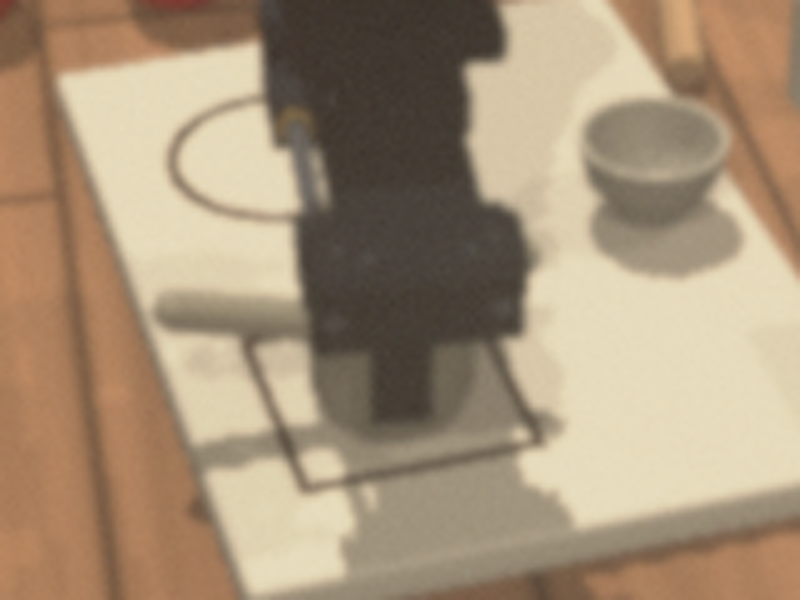

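The teapot is in the square, with its body centred near column 393 against 402 for the finger. I release it, rise and check.

```bash
python3 -m inch '[[0.76,0,0,0,0],[0.85,0,0,0,0],[1,0,0,0,0],[1,0,0,0,0],[1,0,0,-0.05,0],[1,0,0,-0.15,0],[1,0,0,-0.3,0],[1,0,0.2,-0.4,0],[1,0,0.4,-0.4,0],[1,0,0.6,-0.4,0],[1,0,0.6,-0.4,0]]'
python3 - <<'E'
from h import *
to(437,254,220,np.pi/2)
a=cv2.resize(bot.read_camera("top")[190:310,295:450],None,fx=5,fy=5,interpolation=cv2.INTER_CUBIC)
cv2.imwrite("pics/t4.png",a)
E
```

```text
clock: 10.8
position: [535.9, -22.7, 222.8]
eef_rot: [0.052, 3.14, 0.001]
force: [1.3, -0.7, 0.3]
opening: 0.998
finger_force: 0.0
t 10.8 pos [535.9 -22.7 222.8] ang 1.5378 open 86.85 ff 0.0 F [ 1.3 -0.7  0.3]
shares [0.27   0.6832 0.007 ] yaw -0.022 tilt [ 1.1e-03  3.0e-04 -1.0e+00]
```

View pics/t4.png

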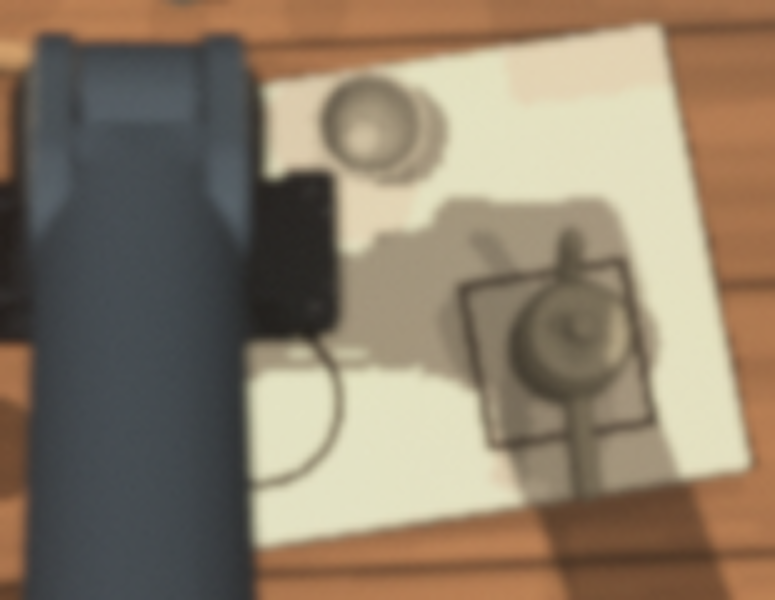

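t4: the knob is at (578,329) and the body centre at (573,340), inside the square.

```bash
python3 - <<'E'
from h import *
o=lambda p:((p[0]+.5)/5-.5+295,(p[1]+.5)/5-.5+190)
print(ray("top",o((578,329)),100),ray("top",o((573,340)),68))
b=bot.search_frame("top","cup"); 
p=(175+163.5/4-.4,200+396.5/4-.4)
print(tri(p,(220+118/3-.3,160+45/3-.3)))
E
```

```text
[ 526.9666131  -263.38476689  100.        ] [ 526.8382897  -265.66899425   68.        ]
[436.9472685  254.2486375   88.83789967]
```

```bash
python3 -m inch '[[1,0.27,0.683,0,-0.022],[1,0.27,0.683,0,-0.022],[1,0.27,0.683,0,-0.022],[1,0.27,0.683,0,-0.022],[1,0.27,0.683,0,-0.022],[1,0.27,0.683,0,-0.022],[1,0.27,0.683,0,-0.022],[1,0.27,0.683,0,-0.022]]'
python3 -c "
from h import *
to(437,254,64,np.pi/2)"
```

```text
clock: 11.9
position: [437.9, 250.1, 222.3]
eef_rot: [0.005, 3.141, -0.001]
force: [0.2, -0.4, 0.2]
opening: 0.997
finger_force: 0.0
t 11.9 pos [437.9 250.1 222.3] ang 1.5673 open 86.77 ff 0.0 F [ 0.2 -0.4  0.2]
shares [0.0024 0.0101 0.3957] yaw -0.0023 tilt [ 1.e-04 -5.e-04 -1.e+00]
```

```bash
python3 -m inch '[[1,0.002,0.01,0.1,0],[1,0.002,0.01,0.22,0],[1,0.002,0.01,0.32,0],[1,0.002,0.01,0.38,0],[1,0.002,0.01,0.395,0],[1,0.002,0.01,0.395,0],[0.95,0.002,0.01,0.395,0],[0.9,0.002,0.01,0.395,0],[0.85,0.002,0.01,0.395,0],[0.8,0.002,0.01,0.395,0],[0.8,0.002,0.01,0.395,0]]'
python3 -c "
from h import *
to(437,254,64,np.pi/2)"
```

```text
clock: 13.28
position: [436.4, 255.9, 64.4]
eef_rot: [0.0, 3.141, 0.0]
force: [0.5, -1.0, 0.2]
opening: 0.808
finger_force: 0.2
t 13.275 pos [436.4 255.9  64.4] ang 1.5706 open 70.25 ff 0.17734583612764254 F [ 0.5 -1.   0.2]
shares [-0.0016 -0.0048  0.001 ] yaw -0.0001 tilt [ 1.e-04  2.e-04 -1.e+00]
```

The −y pad touched lightly, so the cup is about 4.5 mm to −y. I recentre and close.

```bash
python3 -m inch '[[0.83,0,-0.006,0,0],[0.82,0,-0.011,0,0],[0.8,0,-0.011,0,0],[0.77,0,-0.011,0,0],[0.74,0,-0.011,0,0],[0.73,0,-0.011,0,0],[0.73,0,-0.011,0,0],[0.73,0,-0.011,0,0]]'; python3 -m inch '[[0.715,0,0,0,0],[0.715,0,0,0,0],[0.715,0,0,0,0]]'
```

```text
clock: 14.28
position: [436.4, 251.5, 64.4]
eef_rot: [0.001, 3.142, 0.0]
force: [0.1, 0.8, 0.1]
opening: 0.732
finger_force: 0.6
clock: 14.65
position: [436.3, 251.4, 64.3]
eef_rot: [-0.0, -3.142, -0.0]
force: [-0.2, 0.2, 1.0]
opening: 0.717
finger_force: 0.6
```

```bash
python3 -m inch '[[0.708,0,0,0,0],[0.708,0,0,0,0]]'
```

```text
clock: 14.9
position: [436.4, 251.4, 64.3]
eef_rot: [-0.001, -3.142, -0.0]
force: [-0.2, 2.0, -0.0]
opening: 0.705
finger_force: 0.7
```

```bash
python3 -m inch '[[0.704,0,0,0,0],[0.704,0,0,0,0]]'
```

```text
clock: 15.15
position: [436.3, 251.4, 64.3]
eef_rot: [-0.0, -3.141, -0.0]
force: [-0.0, 2.1, 1.3]
opening: 0.707
finger_force: 2.8
```

```bash
python3 -m inch '[[0.7,0,0,0,0],[0.7,0,0,0,0]]'
```

```text
clock: 15.4
position: [436.3, 251.4, 64.3]
eef_rot: [-0.0, -3.142, -0.0]
force: [0.1, 1.5, 1.1]
opening: 0.701
finger_force: 7.1
```

```bash
python3 -m inch '[[0.7,0,0,-0.002,0],[0.7,0,0,-0.006,0],[0.7,0,0,-0.015,0],[0.7,0,0,-0.03,0],[0.7,0,0,-0.04,0],[0.7,0,0,-0.04,0]]'
python3 - <<'E'
from h import *
to(509.1,-96.5,190,np.pi/2)
a=cv2.resize(bot.read_camera("side")[130:240,210:350],None,fx=5,fy=5,interpolation=cv2.INTER_CUBIC)
cv2.imwrite("pics/s5.png",a)
E
```

```text
clock: 16.15
position: [436.6, 251.6, 80.8]
eef_rot: [0.001, 3.141, 0.001]
force: [0.3, 0.3, -2.2]
opening: 0.704
finger_force: 7.2
t 16.15 pos [436.6 251.6  80.8] ang 1.5705 open 61.22 ff 7.167353500792615 F [ 0.3  0.3 -2.2]
shares [-0.1817 -0.87   -0.2733] yaw -0.0002 tilt [ 8.e-04  7.e-04 -1.e+00]
```

View pics/s5.png

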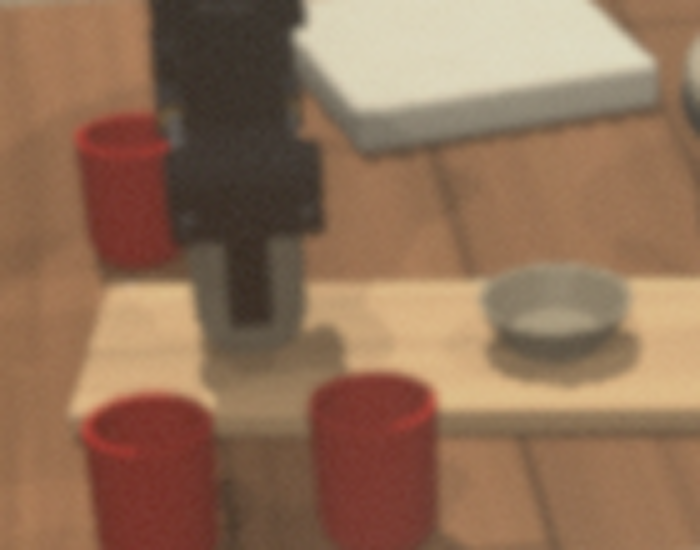

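Held upright and centred in the pads. I lift it and carry it over.

```bash
python3 -m inch '[[0.7,0,0,-0.02,0],[0.7,0,0,-0.07,0],[0.7,0,0,-0.14,0],[0.7,0,0,-0.21,0],[0.7,0,-0.02,-0.255,0],[0.7,-0.01,-0.06,-0.27,0],[0.7,-0.025,-0.12,-0.273,0],[0.7,-0.042,-0.2,-0.273,0],[0.7,-0.06,-0.29,-0.273,0],[0.7,-0.08,-0.38,-0.273,0],[0.7,-0.098,-0.47,-0.273,0],[0.7,-0.117,-0.56,-0.273,0]]' && python3 -m inch '[[0.7,-0.018,-0.085,0,0],[0.7,-0.034,-0.165,0,0],[0.7,-0.048,-0.23,0,0],[0.7,-0.058,-0.28,0,0],[0.7,-0.063,-0.303,0,0],[0.7,-0.065,-0.31,0,0],[0.7,-0.065,-0.31,0,0]]'
python3 -c "
from h import *
to(509.1,-96.5,67.8,np.pi/2)"
```

```text
clock: 17.7
position: [482.6, 25.2, 189.0]
eef_rot: [-0.002, -3.14, 0.001]
force: [0.7, -0.2, -1.2]
opening: 0.704
finger_force: 7.1
clock: 18.58
position: [508.9, -96.0, 189.3]
eef_rot: [0.001, -3.141, -0.001]
force: [-0.3, -0.4, -1.7]
opening: 0.704
finger_force: 7.1
t 18.575 pos [508.9 -96.  189.3] ang 1.5712 open 61.26 ff 7.1122290268590405 F [-0.3 -0.4 -1.7]
shares [-0.0007 -0.0014  0.3038] yaw 0.0003 tilt [-5.e-04  5.e-04 -1.e+00]
```

```bash
python3 -m inch '[[0.7,0,-0.001,0.03,0],[0.7,-0.001,-0.001,0.09,0],[0.7,-0.001,-0.001,0.16,0],[0.7,-0.001,-0.001,0.22,0],[0.7,-0.001,-0.001,0.26,0],[0.7,-0.001,-0.001,0.28,0],[0.7,-0.001,-0.001,0.291,0],[0.7,-0.001,-0.001,0.295,0],[0.7,-0.001,-0.001,0.295,0],[0.7,-0.001,-0.001,0.295,0]]'
python3 -m inch '[[0.7,0,0,0.002,0],[0.7,0,0,0.004,0],[0.7,0,0,0.006,0],[0.7,0,0,0.007,0],[0.7,0,0,0.007,0],[0.7,0,0,0.007,0]]'
python3 - <<'E'
from h import *
to(509.1,-96.5,67.3,np.pi/2)
a=cv2.resize(bot.read_camera("side")[210:360,240:420],None,fx=4,fy=4,interpolation=cv2.INTER_CUBIC)
cv2.imwrite("pics/s6.png",a)
E
```

```text
clock: 19.82
position: [509.8, -97.0, 72.0]
eef_rot: [0.001, 3.141, 0.0]
force: [0.3, 0.8, -1.8]
opening: 0.702
finger_force: 7.1
clock: 20.58
position: [509.5, -96.9, 68.7]
eef_rot: [0.0, 3.142, 0.0]
force: [-0.3, -0.2, -2.0]
opening: 0.709
finger_force: 7.1
t 20.575 pos [509.5 -96.9  68.7] ang 1.5705 open 61.68 ff 7.1104908188226545 F [-0.3 -0.2 -2. ]
shares [0.001  0.0011 0.0035] yaw -0.0002 tilt [ 0.e+00  1.e-04 -1.e+00]
```

View pics/s6.png

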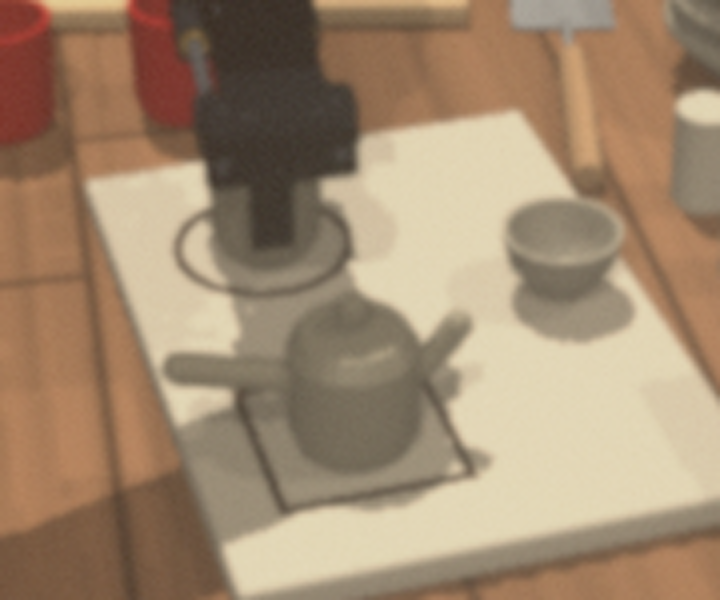

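The cup is just above the ring centre, and the teapot stands in the square. I lower until the weight comes off.

```bash
python3 -m inch '[[0.7,0,0,0.002,0],[0.7,0,0,0.0035,0],[0.7,0,0,0.0035,0],[0.7,0,0,0.0035,0]]'
```

```text
clock: 21.12
position: [509.5, -97.0, 67.4]
eef_rot: [0.0, 3.141, 0.0]
force: [-0.7, 0.5, -0.3]
opening: 0.705
finger_force: 7.1
```

```bash
python3 -m inch '[[0.7,0,0,0.001,0],[0.7,0,0,0.001,0],[0.7,0,0,0.001,0]]'
```

```text
clock: 21.5
position: [509.8, -96.9, 67.2]
eef_rot: [0.0, 3.141, 0.0]
force: [-0.5, 0.9, 4.4]
opening: 0.703
finger_force: 6.8
```

On the shelf. I release it gradually, rise and move clear.

```bash
python3 -m inch '[[0.704,0,0,0,0],[0.715,0,0,0,0],[0.74,0,0,0,0],[0.85,0,0,0,0],[1,0,0,0,0],[1,0,0,0,0],[1,0,0,0,0],[1,0,0,-0.05,0],[1,0,0,-0.15,0],[1,0,0,-0.3,0],[1,0,0,-0.4,0],[1,0,0,-0.4,0]]'
python3 -m inch '[[1,0,0.2,0,0],[1,0,0.4,0,0],[1,0,0.6,0,0],[1,0,0.75,0,0],[1,0,0.8,0,0],[1,0,0.8,0,0]]'
python3 - <<'E'
from h import *
bot.read_camera("side")
im=bot.read_camera("top")
cv2.imwrite("pics/t7.png",cv2.resize(im[190:310,295:450],None,fx=5,fy=5,interpolation=cv2.INTER_CUBIC))
to(0,0,0)
E
```

```text
clock: 23.0
position: [511.4, -97.4, 230.4]
eef_rot: [0.001, 3.134, -0.0]
force: [0.8, 0.2, -0.9]
opening: 0.998
finger_force: 0.0
clock: 23.75
position: [507.5, 228.6, 225.2]
eef_rot: [0.014, -3.139, -0.002]
force: [0.5, 0.2, -0.8]
opening: 0.999
finger_force: 0.0
t 23.85 pos [508.6 223.8 225.4] ang 1.5732 open 87.05 ff 0.0 F [ 0.5 -0.9 -0.1]
shares [ 1.2715 -0.5558  0.5673] yaw 0.0 tilt [-0.0024 -0.0013 -1.    ]
```

View pics/t7.png

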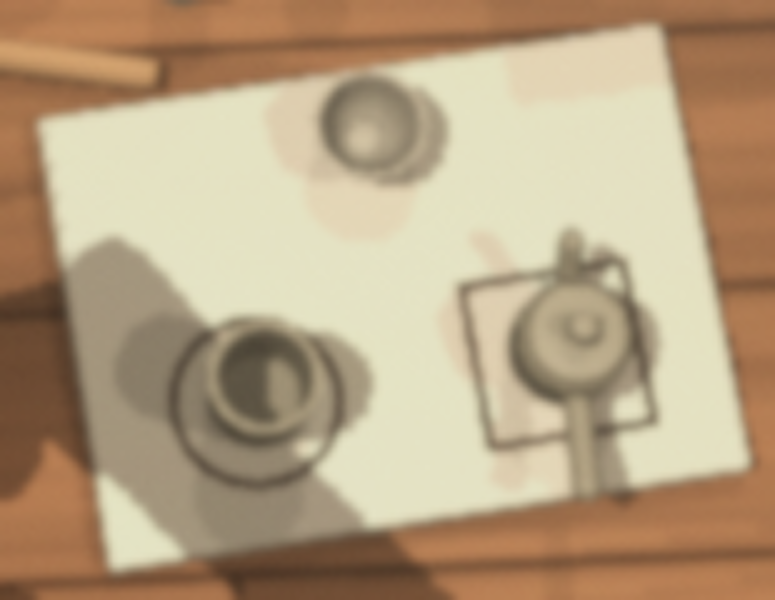

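t7: the cup's rim is centred near (260,378), upright inside the ring, and the teapot stands in the square.

```bash
python3 - <<'E'
from h import *
print(ray("top",((260.5)/5-.5+295,378.5/5-.5+190),92))
print(bot.sign_off())
E
```

```text
[508.9620363  -94.06915418  92.        ]
the job is handed in; nothing more can be done
None
```

The job is handed in at about 24 s: the teapot was slid into the square, about 1–2 mm from its middle, and the cup was set upright in the ring, about 2–3 mm from its middle, with grip readings of at most 7.2 N a finger.

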